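Shift a rod-turning lathe into the green gear

ROBOT

A 6-joint arm with a two-finger parallel gripper is mounted at the origin on the work surface. World frame = base frame: x ahead of the robot, y to its left, z up, the work surface at z = 0. Lengths are in m, angles in degrees, forces in N, time in s.
With the tool pointing down it reaches from about 0.35 to 1 m from the base axis. Payload 7.1 kg.
Tool frame: the origin (TCP) lies at the centre of the arm's flange, where the gripper is bolted on; the fingertips stand 173 mm ahead of it and the grasp point (between the pads) lies 155 mm ahead of it; z points along the fingers, y is the line along which they close (so a half turn about z gives the same grasp; the last joint's range is limited). The gripper opens to 85 mm and grips with 20 to 120 N. Pads are 22 mm wide; open, the fingers measure 114 mm over their backs; the gripper's body (76 mm by 85 mm) begins 54 mm behind the grasp point. The pads swing forward as they close: fully open they stand 13 mm farther back than shut.
Start: joints at [67.781, 24.242, 93.386, -0, 62.372, -1.089], TCP at [0.225, 0.583, 0.405] pointing down, gripper open.
Joint ranges: [-172.04, 172.04], [-51.8, 120.97], [4.93, 147.93], [-75.15, 255.16], [6.16, 154.13], [-145.62, 145.62]. Speed limits (degrees/s): [136.94, 136.94, 172.46, 180, 180, 180].

INTERFACE

Orientations are given as a 3x3 rotation matrix whose columns are the frame's x, y, z axes.
In Python, from workcell import ctrl gives the robot as it stands.
- The arm moves only by the tool apply_moves, never from a script. Its argument "rows" is a list of rows, each a list of 5 numbers: the shift along the tool's x, y, z in cm, then the turn about the tool's z in degrees, then the closure in counts, from 0 (fully open) to 255 (shut). A call has 1 to 12 rows; each row is the pose to reach, as a shift and turn from the pose commanded when the call began, along the tool's axes at that moment; what a row does not reach only later rows make up. A row lasts 1/10 s, in which the tool goes at most 50 mm and 8.59 degrees, less where a joint would pass 70% of its speed; a pose out of reach is approached as far as the arm can. A call with a gripper value outside its range is refused whole. The fingers move at their own pace and stop on an object; "force" is the grip in N (left out, the last holds). Time passes only in rows, so rows that repeat a pose let the fingers close. It gives the time, the measured TCP pose, the force, the opening and the grip force at its end, in the units of the state.
- ctrl.read_state(): the state, without advancing time (a new reading comes with each control period).
- ctrl.capture(name): name is "scene" or "top" or "wrist"; returns a dict with "frame" (480x640x3 uint8, red, green, blue), "fx", "fy", "cx", "cy" (pixels), "dist_coeffs" ([k1, k2, p1, p2, k3] as OpenCV has them; the pictures are not rectified), "view" (4x4, takes a point from world to camera coordinates). Camera axes: x right, y down, z forward; pixel columns grow to the right and rows downward; lengths in m; the calibration is good to about 2 mm. A picture is of the moment at which its call begins. There is no depth.
- ctrl.sign_off(): hands the job in; it is judged then, once.
The state is a dict: "time_s": time; "qpos": joint angles; "joint_vel": joint speeds; "effort": joint torques, N m; "position": TCP position; "orientation": TCP orientation; "ft_force": force on the tool from outside, world axes, zero at the start; "ft_torque": the same for the moment, N m; "gripper_width": opening from 0.0 (shut) to 1.0 (fully open); "finger_force": force on a finger pad.
Only numpy, scipy, OpenCV 4.12 (cv2) and the standard library are available. Lean on these libraries where they do the work, as an engineer would, in place of code of your own. Each camera call takes 0.05 s, during which the arm holds its last target. There are 200 camera calls.

TASK

Put the rod-turning lathe into the gear with the green dot: push the black-knobbed gear lever with the fingertips through the gate, from the middle column along the cross channel and all the way to the end of the slot beside the green dot, and leave it there. Only push the lever, do not grip it, and do not put it into any of the other three dotted gears on the way. Leave the bottle, spool and jar where they stand.

Things in the scene. Friction and masses are not known exactly. Their poses are not given: they have to be found in the camera images.
- lathe: small rod-turning lathe, fixed: wooden base board 270 x 420 x 20 mm, green gearbox 150 x 150 mm with an aluminium gate plate on top (upper face 140 mm above the table), grey motor on its -y side, dark chuck on its +y side, both below 115 mm. Origin on the table under the gate's centre; x across the board, away from the robot at yaw 0; y along the board; z up
- gate (a point): centre of the gate plate's upper face, axes as the lathe's. Three columns (slots along x), 27 mm apart at the plate, are joined by one cross channel along y at x = 0. All are 14 mm wide for an 8 mm stem; the walls between have rounded ends. The dots mark the four ends of the outer columns
- lever: gear lever: an 8 mm steel stem up through the gate, swinging about a pivot 30 mm above the table under the gate's centre (its origin), with a black ball knob on top. It starts anywhere along the middle column, swings to 0.25 rad either side of upright along lathe x and along lathe y where the gate lets it, stays where it is left, and needs 2 to 3 N at the knob to move
- knob (a point): centre of the black ball knob, 32 mm in diameter, 180 mm from the pivot: 210 mm above the table when upright, up to 11 mm lower when leaning. From above, in the lathe's frame, the knob is at y = 0 in the middle column, x = 0 in the cross channel (about 5 mm play either way), y = +44 or -44 mm in the outer columns, and x = +44.5 or -44.5 mm at the slots' ends
- green_dot: green disc, 18 mm across and 1.5 mm thick, on top of the gate plate; it marks one of the four corner slots, just outside its end: 58 mm fore or aft (lathe x) and 44 mm to the side (lathe y) of the lathe's origin. Which corner has which colour changes. Origin at the centre of its underside
- red_dot: red disc, 18 mm across and 1.5 mm thick, on top of the gate plate; it marks one of the four corner slots, just outside its end: 58 mm fore or aft (lathe x) and 44 mm to the side (lathe y) of the lathe's origin. Which corner has which colour changes. Origin at the centre of its underside
- blue_dot: blue disc, 18 mm across and 1.5 mm thick, on top of the gate plate; it marks one of the four corner slots, just outside its end: 58 mm fore or aft (lathe x) and 44 mm to the side (lathe y) of the lathe's origin. Which corner has which colour changes. Origin at the centre of its underside
- yellow_dot: yellow disc, 18 mm across and 1.5 mm thick, on top of the gate plate; it marks one of the four corner slots, just outside its end: 58 mm fore or aft (lathe x) and 44 mm to the side (lathe y) of the lathe's origin. Which corner has which colour changes. Origin at the centre of its underside
- varnish: small amber bottle with a white cap, 36 mm across, 70 mm tall, loose, standing upright on the wooden base board in front of the chuck; origin at the centre of its underside; leave alone
- spool: empty white plastic spool, 36 mm across, 42 mm tall, loose, standing on the base board in front of the motor; origin at the centre of its underside; leave alone
- jar: glass jar with a dark lid, 48 mm across, 50 mm tall, loose on the base board in front of the gearbox; origin under its centre; leave alone

How it is judged (in metres and radians):
At the end, for the whole second after the job is handed in: the lever stands still at the end of the green dot's slot (knob centre within 22 mm of the dot's centre seen from above; it is 13.5 mm off when fully home), and the bottle, spool and jar stand upright within 20 mm of where they began (horizontal distance between knob and green_dot below 0.022 m and distance of each of varnish, spool, jar from where it was at the start of the episode below 0.02 m and angle between each of varnish, spool, jar's own z axis and vertical below 0.3 rad); the robot touches nothing.
It fails at once if the lever is put into the red gear (knob within 22 mm of its dot, seen from above) (horizontal distance between knob and red_dot below 0.022 m).
It fails at once if the lever is put into the blue gear (knob within 22 mm of its dot, seen from above) (horizontal distance between knob and blue_dot below 0.022 m).
It fails at once if the lever is put into the yellow gear (knob within 22 mm of its dot, seen from above) (horizontal distance between knob and yellow_dot below 0.022 m).
It fails at once if the lever is gripped (knob between the fingers) instead of pushed (contact force between the fingers and lever above 1 N and horizontal distance between the grasp point and knob below 0.012 m).
It fails at once if the bottle, spool or jar is moved more than 20 mm or lifted (distance of any of varnish, spool, jar from where it was at the start of the episode above 0.02 m).
It also fails if it takes over 51 s, if anything falls off the work surface, if the arm or the gripper's body presses on something with over 40 N, if the wrist force passes 120 N, or if a joint passes its speed limit or range.

## Working session

There is one attempt and no reset: what is moved stays moved. The work goes in short steps, Python scripts to look and compute and a tool call to move; the robot and the scene stay as the last step left them, time stands still between calls to the robot, and variables do not carry over. Pictures are saved under pics/ and viewed, at most 10 in all, crops included, and the job is handed in when it is done.

Besides the shell and the picture viewer there is one more tool, called after "Request:" in YAML: its name, and indented under it one key for each argument. apply_moves: Moves the arm, as the interface text tells. Its arguments: {"type":"object","properties":{"rows":{"type":"array"},"force":{"type":"number"}},"required":["rows"]}

```bash
mkdir -p pics && python3 - <<'E'
from workcell import ctrl
import cv2,pickle
d={}
for n in("scene","top"):
    c=ctrl.capture(n);d[n]=c
    cv2.imwrite(f"pics/{n}0.png",c["frame"][:,:,::-1])
pickle.dump(d,open("c0.pkl","wb"))
s=ctrl.read_state();print(s)
E
```

```text
{'time_s': 0.1, 'qpos': array([ 6.77819993e+01,  2.42800945e+01,  9.34268338e+01, -3.82342931e-04,
        6.23746650e+01, -1.09032478e+00]), 'joint_vel': array([-0.02502956, -0.07946822, -0.14361022, -0.03943245, -0.02504473,
        0.0249112 ]), 'effort': array([ 2.12084183e-04, -5.58424723e+01, -2.82446122e+01, -9.97586312e-05,
        2.98758729e-03, -8.41427621e-07]), 'position': array([0.22517672, 0.58275209, 0.40402432]), 'orientation': array([[-9.32780646e-01,  3.60444146e-01, -5.33013349e-04],
       [ 3.60444540e-01,  9.32779711e-01, -1.32057309e-03],
       [ 2.11911991e-05, -1.42392677e-03, -9.99998986e-01]]), 'ft_force': array([-0.65928123,  0.30429999, -0.60137793]), 'ft_torque': array([-0.02599615,  0.00073432,  0.01957908]), 'finger_force': 0.0, 'gripper_width': 1.00110756209103}
```

View pics/top0.png

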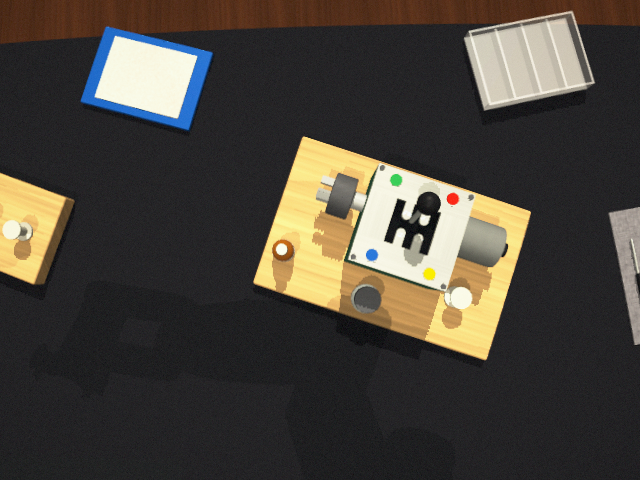

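View pics/scene0.png

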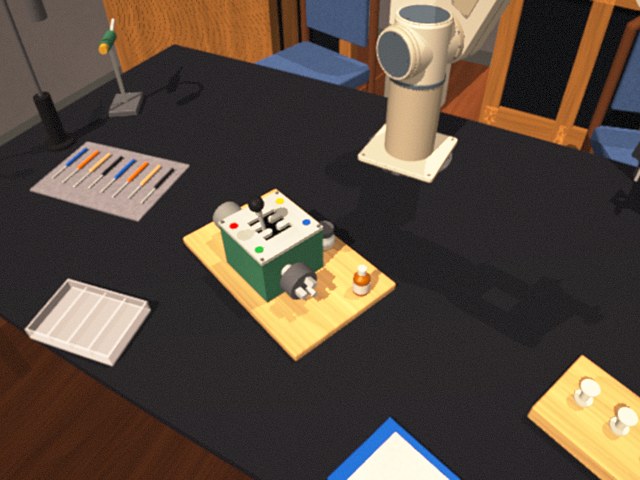

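Top view: green dot (396,180), red (453,199), blue (372,255), yellow (429,274), knob (428,204), with the lever towards far (+x). The scene view agrees.

```bash
cat > h.py <<'E'
import numpy as np,cv2
def ray(c,uv,z):
    K=np.array([[c["fx"],0,c["cx"]],[0,c["fy"],c["cy"]],[0,0,1.]])
    p=cv2.undistortPoints(np.array([[uv]],float),K,np.array(c["dist_coeffs"],float))[0,0]
    V=np.array(c["view"]);R,t=V[:3,:3],V[:3,3]
    o=-R.T@t;d=R.T@np.array([*p,1]);return o+d*(z-o[2])/d[2]
E
python3 - <<'E'
import pickle,cv2
from h import *
c=pickle.load(open("c0.pkl","rb"));t=c["top"]
f=t["frame"].astype(int)
def cen(uv,m):
    ys,xs=np.nonzero(m);k=np.hypot(xs-uv[0],ys-uv[1])<10;return xs[k].mean(),ys[k].mean()
r,g,b=f[...,0],f[...,1],f[...,2]
P={}
P['g']=cen((396,180),(g>r+60)&(g>b+40));P['r']=cen((453,199),(r>g+90)&(r>b+90))
P['b']=cen((372,255),(b>r+60));P['y']=cen((429,274),(r>b+90)&(g>b+90))
print(P)
W=np.array([ray(t,P[k],.1415)[:2] for k in 'grby'])
L=np.array([[58,44],[58,-44],[-58,44],[-58,-44]])/1e3
a=L@[1,1j];w=W@[1,1j];o=w.mean();e=(np.conj(a)*(w-o)).sum();yaw=np.angle(e)
print("centre",o,"yaw",np.degrees(yaw),"scale",abs(e)/(abs(a)**2).sum(),"res",abs(w-o-a*np.exp(1j*yaw)))
for nm,uv,z in(("knob",(428,204),.203),("varnish",(282,250),.07),("jar",(367,299),.05),("spool",(460,298),.042)):
    p=ray(t,uv,z);q=(p[:2]@[1,1j]-o)*np.exp(-1j*yaw);print(nm,p,"lathe",q)
print("cam",-np.array(t["view"])[:3,:3].T@np.array(t["view"])[:3,3])
E
```

```text
{'g': (np.float64(395.7079646017699), np.float64(179.5929203539823)), 'r': (np.float64(452.5), np.float64(198.40677966101694)), 'b': (np.float64(371.504347826087), np.float64(254.52173913043478)), 'y': (np.float64(428.9), np.float64(273.6))}
centre (0.5643693367764149-0.08033472245775003j) yaw -19.95477957854916 scale 0.9985620513220087 res [1.34581876e-04 5.67766185e-05 1.34184123e-04 1.21538959e-04]
knob [ 0.58835204 -0.09026472  0.203     ] lathe (0.025931732064382595-0.0011490448535697514j)
varnish [0.53830837 0.11504251 0.07      ] lathe (-0.09117434864213707+0.17475318237233134j)
jar [ 0.45557588 -0.02014137  0.05      ] lathe (-0.12280443758347681+0.0194506215038623j)
spool [ 0.45202155 -0.17522066  0.042     ] lathe (-0.0732201575111579-0.12753107483435744j)
cam [0.50250411 0.06281366 0.85111052]
```

Request:
apply_moves:
  rows:
    - [0,0,-6,0,255]
    - [0,0,-6,0,255]
    - [-63.5,-49.5,-6,-1.1,255]
    - [-63.5,-49.5,-6,-1.1,255]
    - [-63.5,-49.5,-6,-1.1,255]
    - [-63.5,-49.5,-6,-1.1,255]
    - [-63.5,-49.5,-6,-1.1,255]
    - [-63.5,-49.5,-6,-1.1,255]
    - [-63.5,-49.5,-6,-1.1,255]
    - [-63.5,-49.5,-6,-1.1,255]
    - [-63.5,-49.5,-6,-1.1,255]
    - [-63.5,-49.5,-6,-1.1,255]

```text
time_s: 1.3
position: [0.4829, 0.1521, 0.4647]
orientation: [[-0.94, 0.343, 0.0], [0.343, 0.94, 0.0], [-0.0, 0.0, -1.0]]
ft_force: [0.8, 0.8, -0.6]
gripper_width: -0.002
finger_force: 0.0
```

```bash
cat >> h.py <<'E'
O=0.56437-0.08033j;YAW=np.radians(-19.955)
def lathe(p): return (complex(p[0],p[1])-O)*np.exp(-1j*YAW)
def show(s):
    R=np.array(s["orientation"]);p=np.array(s["position"]);tip=p+R[:,2]*.173
    q=lathe(tip);tx=np.degrees(np.angle(complex(R[0,0],R[1,0])*np.exp(-1j*YAW)))
    print("t",s["time_s"],"tip lathe mm",np.round([q.real*1e3,q.imag*1e3,tip[2]*1e3],1),"toolx ang",tx,"F",np.round(s["ft_force"],1),"w",s["gripper_width"])
    return tip,R
def to(s,x,y,z): # lathe mm -> tool shift cm
    tip,R=show(s);w=O+(x+1j*y)/1e3*np.exp(1j*YAW)
    print("shift cm",np.round(R.T@(np.array([w.real,w.imag,z/1e3])-tip)*100,2))
E
python3 - <<'E'
from workcell import ctrl
from h import *
to(ctrl.read_state(),80,0,290)
E
```

```text
t 1.3 tip lathe mm [-155.9  190.7  291.7] toolx ang 179.92501768533936 F [ 0.8  0.8 -0.6] w -0.0019312092547718034
shift cm [-23.62 -19.04   0.17]
```

Request:
apply_moves:
  rows:
    - [-23.6,-19,0,0,255]
    - [-23.6,-19,0,0,255]
    - [-23.6,-19,0,0,255]
    - [-23.6,-19,0,0,255]
    - [-23.6,-19,0,0,255]
    - [-23.6,-19,0,0,255]
    - [-23.6,-19,0,0,255]
    - [-23.6,-19,0,0,255]
    - [-23.6,-19,0,0,255]

```text
time_s: 2.2
position: [0.6384, -0.1046, 0.4642]
orientation: [[-0.94, 0.342, -0.001], [0.342, 0.94, 0.001], [0.001, 0.0, -1.0]]
ft_force: [-0.5, 0.4, -0.7]
gripper_width: 0.005
finger_force: 0.0
```

```bash
python3 - <<'E'
from workcell import ctrl
from h import *
to(ctrl.read_state(),80,0,185)
for n in("wrist","top"):
    c=ctrl.capture(n);cv2.imwrite(f"pics/{n}1.png",c["frame"][:,:,::-1])
E
```

```text
t 2.2 tip lathe mm [ 77.6   2.5 291.2] toolx ang 179.9414094346076 F [-0.5  0.4 -0.7] w 0.00517524190462455
shift cm [-0.25 -0.25 10.62]
```

View pics/wrist1.png

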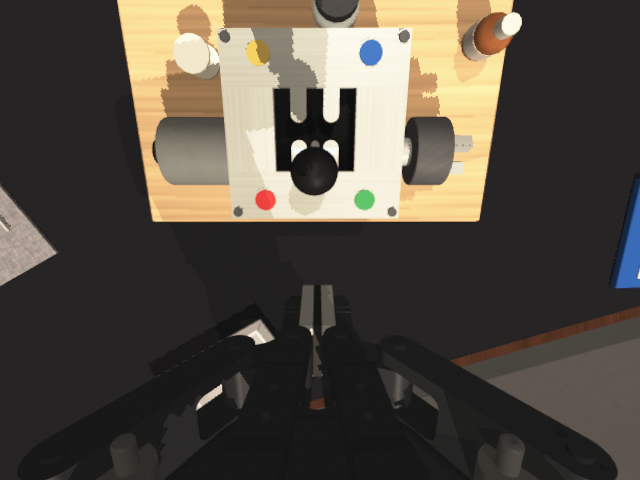

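The wrist view shows the closed fingertips at (317,290) on the +x side of the knob at (314,171). The green dot is bottom right at (364,200), the +x +y corner. I'll descend and push -x.

Request:
apply_moves:
  rows:
    - [-0.3,-0.3,5,0,255]
    - [-0.3,-0.3,10.6,0,255]
    - [-0.3,-0.3,10.6,0,255]
    - [-0.3,-0.3,10.6,0,255]
    - [1.5,-0.3,10.6,0,255]
    - [2.5,-0.3,10.6,0,255]
    - [3.5,-0.3,10.6,0,255]
    - [4.0,-0.3,10.6,0,255]
    - [4.4,-0.3,10.6,0,255]
    - [4.8,-0.3,10.6,0,255]
    - [4.8,-0.3,10.6,0,255]
    - [4.8,-0.3,10.6,0,255]

```text
time_s: 3.5
position: [0.5929, -0.0917, 0.3586]
orientation: [[-0.939, 0.343, -0.0], [0.343, 0.939, 0.0], [0.0, -0.0, -1.0]]
ft_force: [1.2, 0.2, 1.5]
gripper_width: -0.001
finger_force: 0.6
```

```bash
python3 - <<'E'
from workcell import ctrl
from h import *
to(ctrl.read_state(),27,0,185)
c=ctrl.capture("wrist");cv2.imwrite(f"pics/w2.png",c["frame"][:,:,::-1])
E
```

```text
t 3.5 tip lathe mm [ 30.6  -1.  185.6] toolx ang 179.92126635791794 F [1.2 0.2 1.5] w -0.0006174183170702562
shift cm [0.36 0.1  0.06]
```

View pics/w2.png

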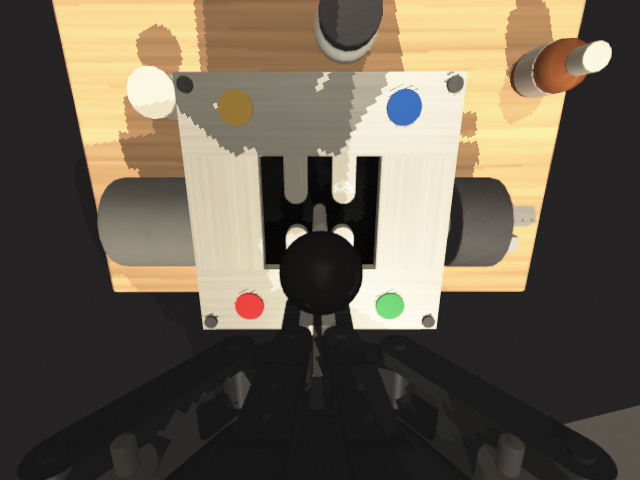

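The knob is at (320,273), touching the fingertips. I'll work out its position.

```bash
python3 - <<'E'
from workcell import ctrl
from h import *
c=ctrl.capture("wrist")
for uv,z in(((320.5,273),.209),((250,306),.1415),((390,306),.1415),((404,107),.1415),((235,107),.1415)): print(np.round(lathe(ray(c,uv,z))*1e3,1))
show(ctrl.read_state())
E
```

```text
(5.7+0.6j)
(57.3-42.8j)
(57.4+44.6j)
(-58.4+44.5j)
(-58.6-43.2j)
t 3.6 tip lathe mm [ 30.6  -1.  185.5] toolx ang 179.91711057358725 F [ 0.7 -1.3  0.8] w 0.0010607351674339612
```

Request:
apply_moves:
  rows:
    - [0.3,0.1,0,0,255]
    - [0.65,0.1,0,0,255]
    - [0.65,0.1,0,0,255]
    - [-1.5,0.1,0,0,255]
    - [-1.5,-2,-0.6,0,255]
    - [-1.5,-6,-0.6,0,255]
    - [-1.5,-6,-0.6,0,255]
    - [1,-6,-0.6,0,255]
    - [3.1,-6,-0.6,0,255]
    - [3.1,-6,-0.6,0,255]
    - [3.1,-5,-0.6,0,255]
    - [3.1,-5,-0.6,0,255]

```text
time_s: 4.8
position: [0.5478, -0.1271, 0.365]
orientation: [[-0.94, 0.342, 0.001], [0.342, 0.94, 0.0], [-0.001, 0.001, -1.0]]
ft_force: [0.2, 1.3, -0.4]
gripper_width: -0.001
finger_force: 0.0
```

```bash
python3 - <<'E'
from workcell import ctrl
from h import *
to(ctrl.read_state(),0,-50,192)
c=ctrl.capture("wrist");cv2.imwrite(f"pics/w3.png",c["frame"][:,:,::-1])
import pickle;pickle.dump(c,open("w3.pkl","wb"))
E
```

```text
t 4.8 tip lathe mm [  0.5 -49.5 192. ] toolx ang 179.9655167656396 F [ 0.2  1.3 -0.4] w -0.0006417258381221069
shift cm [ 0.05 -0.05 -0.  ]
```

View pics/w3.png

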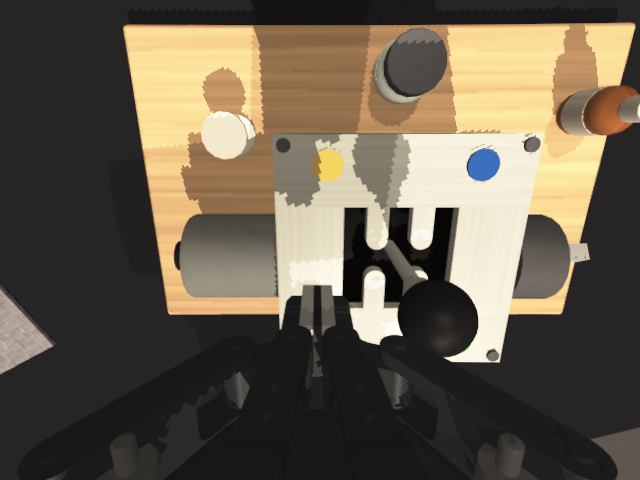

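The knob is at (438,318), to the right of the fingertips at (317,290).

```bash
python3 - <<'E'
from h import *
import pickle
c=pickle.load(open("w3.pkl","rb"))
for uv,z in(((438,318),.2095),((483.5,164.5),.1415),((328.5,165),.1415)): print(np.round(lathe(ray(c,uv,z))*1e3,1))
E
```

```text
(-1.2+1.7j)
(-58.4+44.5j)
(-58.4-42.8j)
```

Request:
apply_moves:
  rows:
    - [0,1,0,0,255]
    - [0,1.8,0,0,255]
    - [0,2.5,0,0,255]
    - [0,3.1,0,0,255]
    - [0,3.7,0,0,255]
    - [0,4.3,0,0,255]
    - [0,4.9,0,0,255]
    - [0,5.4,0,0,255]
    - [0,5.4,0,0,255]
    - [0,5.4,0,0,255]

```text
time_s: 5.85
position: [0.565, -0.077, 0.3646]
orientation: [[-0.94, 0.342, -0.0], [0.342, 0.94, 0.0], [0.0, 0.0, -1.0]]
ft_force: [0.0, 0.2, 0.4]
gripper_width: -0.0
finger_force: 0.0
```

```bash
python3 - <<'E'
from workcell import ctrl
from h import *
show(ctrl.read_state())
c=ctrl.capture("wrist");cv2.imwrite(f"pics/w4.png",c["frame"][:,:,::-1])
import pickle;pickle.dump(c,open("w4.pkl","wb"))
E
```

```text
t 5.85 tip lathe mm [ -0.5   3.4 191.6] toolx ang 179.93509816265092 F [0.  0.2 0.4] w -0.0004704276358209078
```

View pics/w4.png

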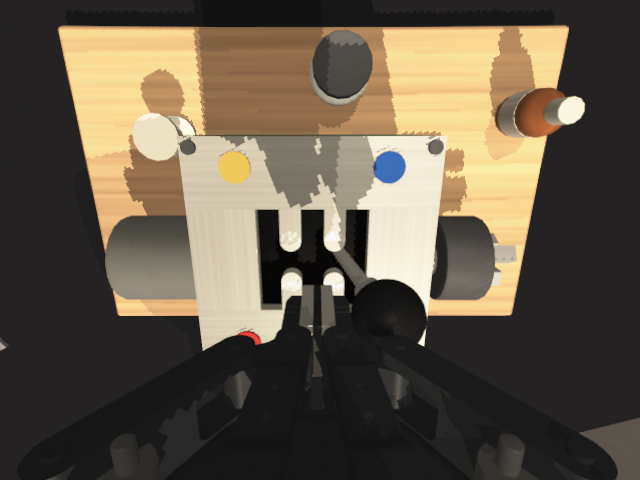

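The knob is at (388,316), pushed partway along the cross channel.

```bash
python3 - <<'E'
from h import *
import pickle
c=pickle.load(open("w4.pkl","rb"))
for uv,z in(((388.5,316),.2075),((389.5,167),.1415),((234.5,167),.1415)): print(np.round(lathe(ray(c,uv,z))*1e3,1))
E
```

```text
(-2.2+34.1j)
(-58.4+44.6j)
(-58.5-43j)
```

Request:
apply_moves:
  rows:
    - [0,0.6,0,0,255]
    - [0,1.1,0,0,255]
    - [0,1.1,0,0,255]
    - [0,1.1,0,0,255]
    - [0,-1.5,0,0,255]
    - [0,-1.5,0,0,255]
    - [5.5,-1.5,0,0,255]
    - [5.5,-1.5,0,0,255]
    - [5.5,4,0,0,255]
    - [5.5,4,0,0,255]
    - [5.5,4,0,0,255]
    - [5.5,4,0,0,255]

```text
time_s: 7.1
position: [0.5271, -0.0209, 0.3647]
orientation: [[-0.94, 0.342, -0.0], [0.342, 0.94, -0.0], [0.0, -0.0, -1.0]]
ft_force: [0.1, 0.2, 0.2]
gripper_width: 0.003
finger_force: 0.0
```

```bash
python3 - <<'E'
from workcell import ctrl
from h import *
to(ctrl.read_state(),-30,44,190)
c=ctrl.capture("top");cv2.imwrite(f"pics/t5.png",cv2.resize(c["frame"][140:320,300:540,::-1],None,fx=3,fy=3))
import pickle;pickle.dump(c,open("t5.pkl","wb"))
E
```

```text
t 7.1 tip lathe mm [-55.4  43.1 191.7] toolx ang 179.96098696106765 F [0.1 0.2 0.2] w 0.003112653024160766
shift cm [-2.54  0.09  0.17]
```

View pics/t5.png

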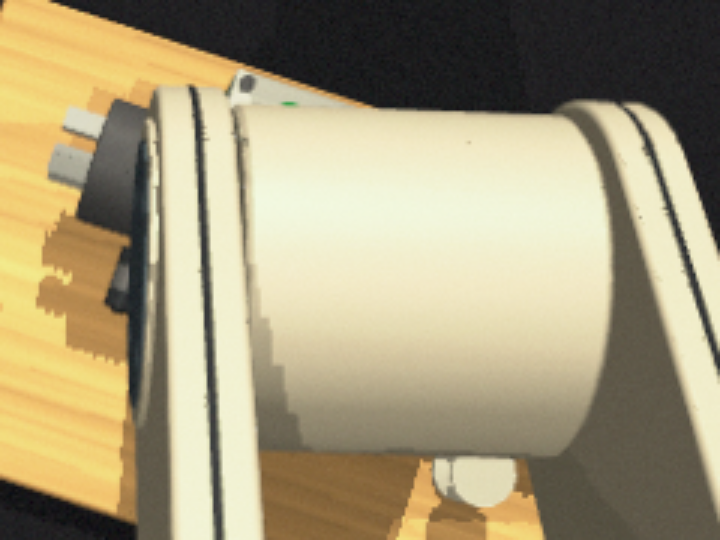

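The arm hides the lever in this view, so I'll check from the scene camera.

```bash
python3 - <<'E'
from workcell import ctrl
from h import *
c=ctrl.capture("scene");cv2.imwrite(f"pics/s6.png",cv2.resize(c["frame"][180:320,180:360,::-1],None,fx=4,fy=4,interpolation=cv2.INTER_CUBIC))
import pickle;pickle.dump(c,open("s6.pkl","wb"))
E
```

```text
(no output)
```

View pics/s6.png

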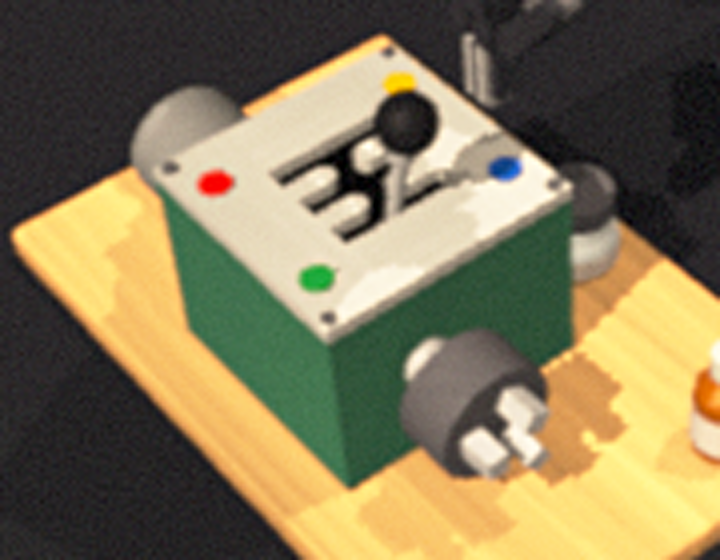

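The knob is at crop (407,122), or (281.8,210.5) in the full picture. The stem is in the outer +y column at the cross channel.

```bash
python3 - <<'E'
from h import *
import pickle
c=pickle.load(open("s6.pkl","rb"))
for uv,z in(((281.6,210.3),.2045),((258.9,249.4),.1415),((306.1,221.9),.1415)): print(np.round(lathe(ray(c,uv,z))*1e3,1))
E
```

```text
(-2.1+44.8j)
(58.5+45.9j)
(-57.7+45.8j)
```

Request:
apply_moves:
  rows:
    - [-1.5,0.1,0.4,0,255]
    - [-2.5,0.1,0.4,0,255]
    - [-3.2,0.1,0.4,0,255]
    - [-3.9,0.1,0.4,0,255]
    - [-4.6,0.1,0.4,0,255]
    - [-5.3,0.1,0.4,0,255]
    - [-6.0,0.1,0.4,0,255]
    - [-6.6,0.1,0.4,0,255]
    - [-7.1,0.1,0.4,0,255]
    - [-7.4,0.1,0.4,0,255]
    - [-7.4,0.1,0.4,0,255]
    - [-7.4,0.1,0.4,0,255]

```text
time_s: 8.4
position: [0.5967, -0.0451, 0.3605]
orientation: [[-0.94, 0.342, -0.001], [0.342, 0.94, 0.0], [0.001, -0.0, -1.0]]
ft_force: [-2.6, 1.1, -2.0]
gripper_width: -0.003
finger_force: 1.6
```

```bash
python3 - <<'E'
from workcell import ctrl
from h import *
show(ctrl.read_state())
c=ctrl.capture("scene");cv2.imwrite(f"pics/s7.png",cv2.resize(c["frame"][180:320,180:360,::-1],None,fx=4,fy=4,interpolation=cv2.INTER_CUBIC))
import pickle;pickle.dump(c,open("s7.pkl","wb"))
E
```

```text
t 8.4 tip lathe mm [ 18.2  44.1 187.5] toolx ang 179.92914876722133 F [-2.6  1.1 -2. ] w -0.0027377757713935753
```

View pics/s7.png

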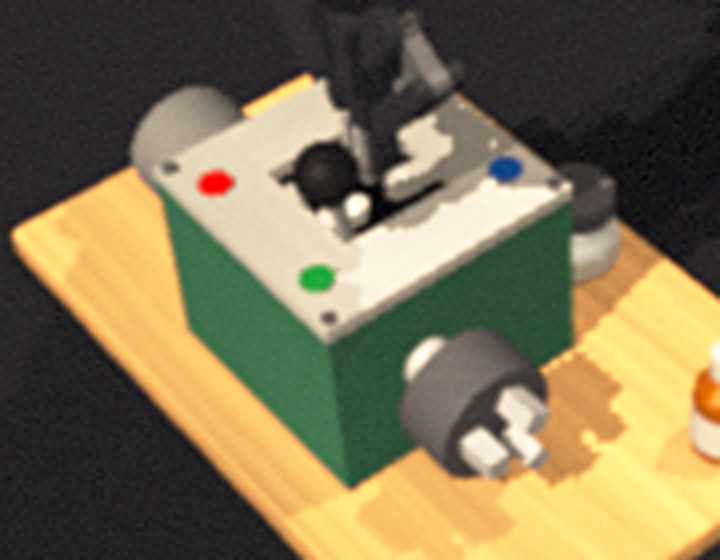

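The knob is at crop (323,176), or (260.6,223.8) in the full picture, near the end of the green slot. I'll push a little further and watch the force for the wall.

Request:
apply_moves:
  rows:
    - [-0.2,0,0,0,255]
    - [-0.4,0,0,0,255]
    - [-0.4,0,0,0,255]
    - [-0.4,0,0,0,255]

```text
time_s: 8.85
position: [0.5989, -0.0459, 0.3602]
orientation: [[-0.939, 0.343, -0.006], [0.343, 0.94, 0.002], [0.007, -0.001, -1.0]]
ft_force: [-12.5, 4.5, 1.8]
gripper_width: 0.003
finger_force: 6.5
```

```bash
python3 - <<'E'
from workcell import ctrl
from h import *
import pickle
c=pickle.load(open("s7.pkl","rb"))
print(np.round(lathe(ray(c,(260.6,223.8),.2))*1e3,1))
show(ctrl.read_state())
E
```

```text
(46.7+44.7j)
t 8.85 tip lathe mm [ 19.6  44.  187.2] toolx ang 179.92526735820684 F [-12.5   4.5   1.8] w 0.0029661307811760396
```

The force has risen to 13 N, so the lever is against the slot end. I'll back off, lift and clear.

Request:
apply_moves:
  rows:
    - [2,0,0,0,255]
    - [3,0,0,0,255]
    - [3,0,-4,0,255]
    - [3,0,-9,0,255]
    - [3,0,-12,0,255]
    - [8,4,-12,0,255]
    - [13,9,-12,0,255]
    - [18,13,-12,0,255]
    - [21,18,-12,0,255]
    - [21,22,-12,0,255]
    - [21,22,-12,0,255]
    - [21,22,-12,0,255]

```text
time_s: 10.05
position: [0.4786, 0.236, 0.4817]
orientation: [[-0.941, 0.338, 0.003], [0.338, 0.941, 0.002], [-0.002, 0.003, -1.0]]
ft_force: [0.1, -1.3, -0.5]
gripper_width: -0.002
finger_force: 0.0
```

```bash
python3 - <<'E'
from workcell import ctrl
from h import *
show(ctrl.read_state())
c=ctrl.capture("top");cv2.imwrite("pics/t8.png",cv2.resize(c["frame"][120:340,240:540,::-1],None,fx=2.6,fy=2.6))
import pickle;pickle.dump(c,open("t8.pkl","wb"))
E
```

```text
t 10.05 tip lathe mm [-188.2  268.7  308.7] toolx ang -179.8093158248093 F [ 0.1 -1.3 -0.5] w -0.001886847598829015
```

View pics/t8.png

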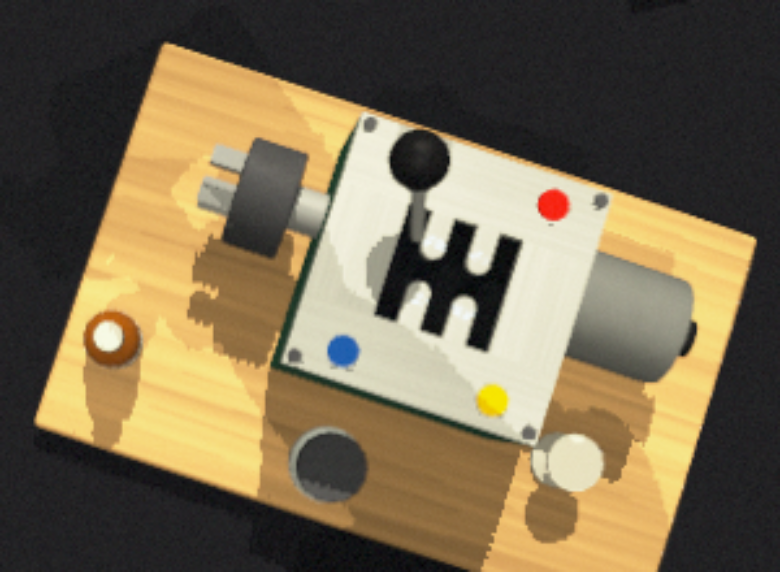

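The knob is at crop (420,160), over the green dot, and the stem is at the end of the green slot. The bottle, spool and jar haven't moved.

```bash
python3 - <<'E'
from workcell import ctrl
from h import *
import pickle
c=pickle.load(open("t8.pkl","rb"))
q=lathe(ray(c,(240+420/2.6,120+160/2.6),.199))*1e3
print(q,"dist",abs(q-(58+44j)))
if abs(q-(58+44j))<19: print(ctrl.sign_off())
E
```

```text
(44.501413111979964+41.27628455024279j) dist 13.770638105210395
the job is handed in; nothing more can be done
None
```

The lever is fully home in the green dot's slot, with the knob about 14 mm from the dot. It was only pushed, the bottle, spool and jar did not visibly move, and I handed the job in at about 10 s.

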